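# Flick the pawl clear and lower the drawer lift

### The arm

A 6-joint arm with a two-finger parallel gripper is mounted at the origin on the work surface. World frame = base frame: x ahead of the robot, y to its left, z up, the work surface at z = 0. Lengths are in m, angles in degrees, forces in N, time in s.
With the tool pointing down it reaches from about 0.35 to 0.875 m from the base axis. Payload 4.2 kg.
Tool frame: the origin (TCP) lies on the front face of the gripper's body, between the roots of the fingers; the fingertips stand finger_overhang ahead of it and the grasp point (between the pads) lies 51 mm ahead of it (finger_overhang is the distance from the TCP to the fingertips, in m); z points along the fingers, y is the line along which they close (so a half turn about z gives the same grasp; the last joint's range is limited). The gripper opens to 87 mm and grips with 3 to 60 N. Pads are 19 mm wide; open, the fingers measure 117 mm over their backs; the gripper's body (75 mm by 190 mm) begins 51 mm behind the grasp point.
Start: joints at [78.988, 22.042, 0.453, 0, -68.411, -14.817], TCP at [0.272, 0.563, 0.292] pointing down, gripper open.
Joint ranges: [-179.83, 179.83], [-69.29, 118.12], [-61.27, 80.66], [-181.25, 117.63], [-171.15, -9.14], [-177.46, 177.46]. Speed limits (degrees/s): [159.86, 159.86, 180, 180, 180, 180].

### API

Orientations are given as a 3x3 rotation matrix whose columns are the frame's x, y, z axes.
In Python, from station import sense, capture, camera_model, finish_job, finger_overhang gives the robot as it stands. The module is installed in compiled form; this text tells all that it offers.
- The arm moves only by the tool jog_arm, never from a script. Its argument "rows" is a list that holds one entry, the list of rows, each a list of 4 numbers: the shift along the tool's x, y, z in m, then the turn about the tool's z in rad. A call has 1 to 20 rows; each row shifts and turns the commanded pose from where the row before left it, along the tool's axes as they then stand; what a row does not reach is not made up. A row lasts 1/8 s, in which the tool goes at most 62.5 mm and 10.7 degrees, less where a joint would pass 70% of its speed; a pose out of reach is approached as far as the arm can. A call is refused whole if a number of a shift passes 0.0625 or a number of a turn 0.188, either way. A call with a gripper value outside its range is refused whole. "claw" is the opening, from 0 (shut) to 1 (fully open), set as the call begins (left out, the last holds). The fingers move at their own pace and stop on an object; the grip force is fixed at half the most. Time passes only in rows, so rows that do not move let the fingers close. It gives the time, the measured TCP pose, the force, the opening and the grip force at its end, in the units of the state.
- sense(): the state, without advancing time (a new reading comes with each control period).
- capture(name): name is "scene" or "top" or "wrist"; returns the picture (400x640x3 uint8, red, green, blue); there is no depth.
- camera_model(name): a dict with "fovy" (degrees; the focal length in pixels is half the picture's height over the tangent of half this angle, whatever the lens; pixels are square), "cx", "cy" (the principal point, pixels), "k1" (the pictures are not rectified: a ray, as slopes to the right and down, at radius r is drawn at 1 + k1 r^2 times it, then the intrinsics apply), "eye" and "rotation" of the camera in the world. Camera axes: x right, y down, z forward; pixel columns grow to the right and rows downward; lengths in m; the calibration is good to about 2 mm. A picture is of the moment at which its call begins: read the wrist's pose just before it. camera_model takes no time and is no camera call; for the wrist camera it gives the pose at the moment of the call.
- finish_job(): hands the job in; it is judged then, once.
The state is a dict: "time_s": time; "joints": joint angles; "joint_velocities": joint speeds; "effort": joint torques, N m; "tcp_pos": TCP position; "ee_rot": TCP orientation; "wrist_force": force on the tool from outside, world axes, zero at the start; "moment": the same for the moment, N m; "gripper_width": opening from 0.0 (shut) to 1.0 (fully open); "gripper_force": force on a finger pad.
Only numpy, scipy, OpenCV 4.12 (cv2) and the standard library are available. Lean on these libraries where they do the work, as an engineer would, in place of code of your own. Each camera call takes 0.05 s, during which the arm holds its last target. There are 200 camera calls.

### The job

The drawer box stands raised on the small ratchet lift. Take the wooden-handled release rod, get its steel end under the yellow toe of the red pawl and flick the pawl right over backwards so that it stays clear of the rack (with the rod, not with the fingers, and without forcing anything). Then gently push the dark wooden knob down until the lift is fully home, and leave the rod lying flat on the bench with the other tools undisturbed.

Things in the scene. Friction and masses are not known exactly. Their poses are not given: they have to be found in the camera images.
- lift: Bench lift, fixed. Origin: on the bench under its middle; its z is up. In its frame (mm): plywood base 240 (x) by 300 (y) by 20, centred at y -20; steel guide column 24 by 34, 185 high at x -30, y 50; the drawer platform lies towards -y; the ratchet side with pawl, ledge and knob lies towards +y. The room beyond the ledge on the +y side is free.
- carriage (a joint): Height in m of the drawer carriage (drawer box, platform, toothed rack and knob, about 0.9 kg, counterbalanced) above its bottom stop: 0 is fully home. Slides vertically; a drag brake holds it wherever it is left, and pushing it down takes about 2 to 8 N plus 0.4 N for each 10 mm/s. Engaged, the pawl lets it down a tooth gap at most (22 mm pitch), then blocks it. The stop at 0 is hard: the force jumps there, so come onto it slowly.
- pawl (a joint): Angle of the red pawl in rad. 0: leaning fully into the rack, about 0.2: resting on a tooth tip; below 0.25 it blocks the rack. It grows as the pawl swings up and over, away from the rack towards the lift's +x. Its weight pulls it back to the rack until about 0.85; beyond that it falls over backwards by itself to its stop at 1.9 and stays there.
- pawl_pivot (a point): Middle of the pawl's pin; the pin runs along the lift's y. At x 71.5, y 50, z 105 mm in the lift's frame. A positive pawl angle is a positive turn about the lift's +y.
- pawl_toe (a point): Centre of the underside of the yellow toe plate that sticks out of the pawl's +y side: 28 mm along the lift's x, 34 mm along y, 5 mm thick, level at pawl angle 0. Then it lies 42 mm towards -x of the pivot, 23.5 mm towards +y and 32.5 mm above the pivot. It is fixed to the pawl and turns with it. Lifting it takes about 2 to 3 N.
- ledge (a point): Point on the top face of a fixed level steel ledge, straight below the toe in x and 24.5 mm outside its outer end (41.5 mm towards +y of the toe's centre). The ledge is 42 mm along the lift's x (19.5 mm towards -x and 22.5 mm towards +x of this point) and runs along y from 53 mm towards -y of this point to 25 mm towards +y; it passes under the toe with a gap of 11.5 mm at pawl angle 0. Its top is 126 mm above the bench.
- knob_top (a point): Centre of the top of the dark wooden knob on the rack, 36 mm across and 30 mm high; moves with the carriage. Its top is 226 mm above the bench when the carriage is home. Push it down from above.
- rod_grip (a point): Centre of the release rod's wooden handle, 110 mm long (own x), 22 mm wide (own y), 26 mm high (own z), lying flat on the bench at the start. Own +x points along the steel rod to its tip. Whole tool 0.12 kg.
- rod_tip (a point): Rounded tip of the 8 mm steel rod, 165 mm along own +x from rod_grip, at the same height; the steel part is the last 110 mm.
- plane: Bystander: hand plane, 240 by 60 mm, 95 mm high, 1.4 kg. Origin under its middle.
- chisel: Bystander: chisel lying on the bench, 225 mm long, 24 mm high. Origin under its ferrule.
- glue: Bystander: white glue bottle, 58 mm across, 125 mm high. Origin under its middle.
Things that resemble listed ones, but are neither listed nor needed, are in the scene too. What is shaped like the part that bears rod_grip but blue, purple or turquoise is not meant.

How it is judged:
By the outcome, as a careful person would: the job done as asked, in the order asked, and still so for the second after the job is handed in, with the robot touching nothing.
It also fails if it takes over 72 s, if anything falls off the work surface, if the arm or the gripper's body presses on something with over 40 N, if the wrist force passes 120 N, or if a joint passes its speed limit or range.

## Working session

There is one attempt and no reset: what is moved stays moved. The work goes in short steps, Python scripts to look and compute and a tool call to move; the robot and the scene stay as the last step left them, time stands still between calls to the robot, and variables do not carry over. Pictures are saved under pics/ and viewed, at most 13 in all, crops included, and the job is handed in when it is done.

Besides the shell and the picture viewer there is one more tool, called after "Emit:" as name(argument=value, ...), one argument or row to a line, values as JSON. jog_arm: Moves the arm, as the interface text tells. Its arguments: {"type":"object","properties":{"rows":{"type":"array"},"claw":{"type":"number"}},"required":["rows"]}

```bash
mkdir -p pics
cat > h.py <<'E'
import numpy as np, cv2
from station import sense,capture,camera_model,finish_job,finger_overhang
def shot(n,f):
    m=camera_model(n); im=capture(n); cv2.imwrite('pics/'+f,im[:,:,::-1]); return im,m
def ray(m,u,v):
    f=200/np.tan(np.radians(m['fovy'])/2)
    d=np.array([(u-m['cx'])/f,(v-m['cy'])/f]); s=d.copy()
    for _ in range(30): s=d/(1+m['k1']*(s@s))
    r=np.array(m['rotation'])@np.r_[s,1]; return np.array(m['eye']),r/np.linalg.norm(r)
def onz(m,u,v,z):
    e,r=ray(m,u,v); return e+r*(z-e[2])/r[2]
def proj(m,p):
    f=200/np.tan(np.radians(m['fovy'])/2)
    c=np.array(m['rotation']).T@(np.array(p)-np.array(m['eye'])); s=c[:2]/c[2]; s=s*(1+m['k1']*(s@s))
    return np.array([m['cx'],m['cy']])+f*s
def tri(a,b):
    (e1,r1),(e2,r2)=a,b
    A=np.c_[r1,-r2]; t=np.linalg.lstsq(A,e2-e1,rcond=None)[0]
    p,q=e1+t[0]*r1,e2+t[1]*r2; return (p+q)/2,np.linalg.norm(p-q)
E
python3 - <<'E'
from h import *
a,m=shot('scene','s0.png');b,n=shot('top','t0.png')
cv2.imwrite('pics/st.png',np.vstack([a,b])[:,:,::-1][:, :] if 0 else cv2.resize(np.vstack([a,b])[:,:,::-1],(480,600)))
print(m,n,finger_overhang if not callable(finger_overhang) else finger_overhang()); print(sense()['ee_rot'])
E
```

```text
{'fovy': 55.13268853085978, 'cx': 325.3295607854322, 'cy': 202.81901012043429, 'k1': 0.011516929191734037, 'eye': array([0.97542449, 0.84435174, 0.74794111]), 'rotation': array([[-0.81249584,  0.33820529, -0.47483438],
       [ 0.5826644 ,  0.49736041, -0.64275564],
       [ 0.01878046, -0.79890538, -0.60116345]])} {'fovy': 52.62771002425649, 'cx': 318.10555890403015, 'cy': 200.81637506170364, 'k1': 0.013946622674636823, 'eye': array([0.32211699, 0.1837095 , 1.30941854]), 'rotation': array([[ 0.0251588 , -0.98818799,  0.15116723],
       [-0.99942043, -0.0213943 ,  0.02647813],
       [-0.02293125, -0.15174577, -0.98815352]])} 0.0697
[[ 8.99999270e-01 -4.35890735e-01 -7.62038395e-04]
 [-4.35891392e-01 -8.99997533e-01 -1.77043538e-03]
 [ 8.58837024e-05  1.92555653e-03 -9.99998142e-01]]
```

View pics/s0.png

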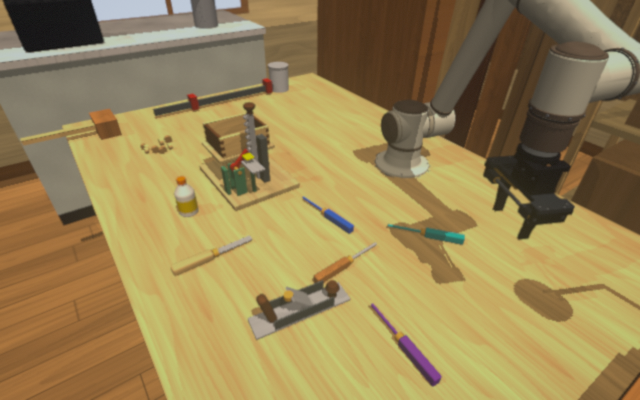

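View pics/t0.png

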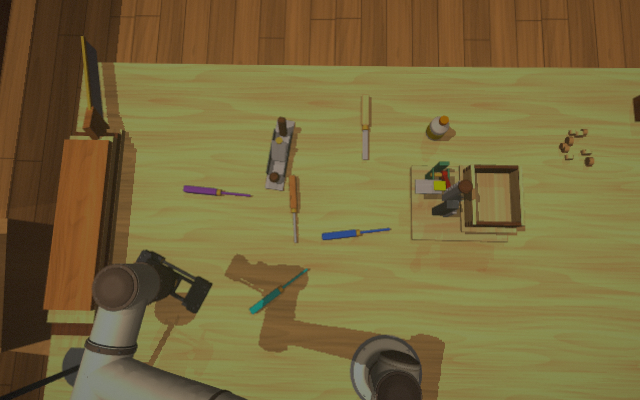

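The scene view shows the lift at about (245,170) with its drawer raised. Rod candidates in the top view:
- Orange-brown wood at (294,205)
- Blue at (355,234)
- Purple at (217,191)
- Turquoise at (279,290)
- Pale-handled chisel at (365,127), which has a flat blade

The orange-brown wooden one fits "wooden-handled release rod". I'll confirm it in a crop, together with the lift.

Run:
```python
from h import *
a=cv2.imread('pics/s0.png');b=cv2.imread('pics/t0.png')
r=lambda i,x,y,w,h:cv2.resize(i[y:y+h,x:x+w],(400,300),interpolation=cv2.INTER_CUBIC)
cv2.imwrite('pics/c1.png',np.vstack([np.hstack([r(b,245,160,100,75+15-15),r(b,400,140,133,100)]),np.hstack([r(a,190,95,120,90),r(a,300,230,100,75)])]))
m=camera_model('top')
hsv=cv2.cvtColor(b,cv2.COLOR_BGR2HSV)
print(hsv[195,294],hsv[230,296],hsv[205,310],hsv[185,439])
for n,u,v,z in [('h',294,195,.013),('hend',293,177,.013),('tip',296.5,241,.013),('planeA',274,188,.0),('cBL',411,240,.02),('cTL',411,167,.02),('BR',508,241,.02)]: print(n,onz(m,u,v,z).round(4))
```

```text
[ 15 180 140] [ 17 125 104] [ 28 117 142] [ 31 237 143]
h [0.5379 0.2974 0.013 ]
hend [0.5976 0.3027 0.013 ]
tip [0.3889 0.2843 0.013 ]
planeA [0.5621 0.3654 0.    ]
cBL [ 0.4005 -0.0784  0.02  ]
cTL [ 0.637  -0.0807  0.02  ]
BR [ 0.4049 -0.3802  0.02  ]
```

View pics/c1.png

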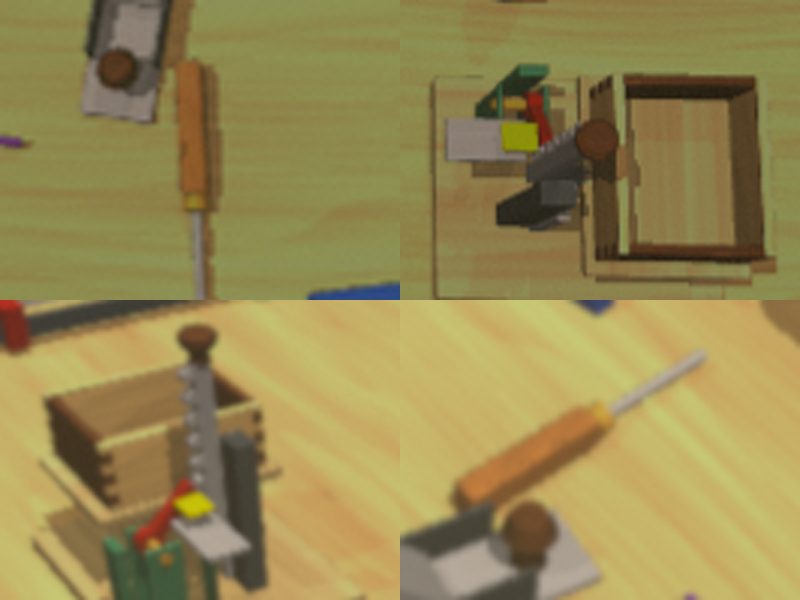

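The crop confirms it: the orange-brown wooden handle with a gold ferrule and thin steel rod, at top (294,195), is the release rod. The lift's axes run almost along the world's. Next I move above the front of the handle.

Emit:
jog_arm(
  rows=[
    [[0.032,0.0145,0.004,0],[0.032,0.0145,0.004,0],[0.032,0.0145,0.004,0],[0.032,0.0145,0.004,0],[0.032,0.0145,0.004,0],[0.032,0.0145,0.004,0],[0.032,0.0145,0.004,0],[0.032,0.0145,0.004,0],[0.032,0.0145,0.004,0],[0.032,0.0145,0.004,0]],
  ],
  claw=0.7,
)

```text
time_s: 1.35
tcp_pos: [0.4976, 0.2916, 0.2517]
ee_rot: [[0.9, -0.436, -0.001], [-0.436, -0.9, -0.001], [-0.0, 0.001, -1.0]]
wrist_force: [-0.3, 0.8, 0.1]
gripper_width: 0.699
gripper_force: 0.0
```

Emit:
jog_arm(
  rows=[
    [[0,0,0,0.17],[0,0,0,0.17],[0,0,0,0.17],[0,0,0,0.17],[0,0,0,0.17],[0,0,0,0.17],[0,0,0,0.17],[0,0,0,0.17],[0,0,0,0.17],[0,0,0,0.17],[0,0,0,0.17],[0,0,0,0.17],[0,0,0,0.17],[0,0,0,0.17],[0,0,0,0.17],[0,0,0,0.05],[0,0,0,0]],
  ],
)

```text
time_s: 3.48
tcp_pos: [0.4969, 0.2925, 0.2518]
ee_rot: [[-0.996, -0.091, -0.001], [-0.091, 0.996, -0.001], [0.001, -0.001, -1.0]]
wrist_force: [-0.2, -0.3, -0.6]
gripper_width: 0.702
gripper_force: 0.0
```

Run:
```python
from h import *
s=sense();print(s['time_s'],s['joints'],s['tcp_pos'],s['ee_rot'])
im,m=shot('wrist','w1.png')
hsv=cv2.cvtColor(im,cv2.COLOR_RGB2HSV)
k=cv2.inRange(hsv,(8,160,80),(19,255,255))
c=[x for x in cv2.findContours(k,0,2)[0] if cv2.contourArea(x)>150]
for x in c: print(cv2.contourArea(x),cv2.minAreaRect(x))
print(m['eye'])
```

```text
3.475 [ 4.65668004e+01  1.92123831e+01 -9.93406053e+00 -9.91778688e-03
 -6.09079335e+01 -1.31323608e+02] [0.49692731 0.29249491 0.25181705] [[-9.95823176e-01 -9.12996167e-02 -7.62323523e-04]
 [-9.12991834e-02  9.95823336e-01 -5.85187695e-04]
 [ 8.12566966e-04 -5.13143954e-04 -9.99999538e-01]]
3218.0 ((399.4227600097656, 311.2077331542969), (15.33197021484375, 313.0255126953125), 89.23609924316406)
187.0 ((437.9116516113281, 268.2822265625), (49.21898651123047, 10.829026222229004), 86.34777069091797)
1185.0 ((320.7713623046875, 212.00389099121094), (16.684009552001953, 84.2056884765625), 0.8184555768966675)
[0.42310633 0.28643941 0.34479476]
```

View pics/w1.png

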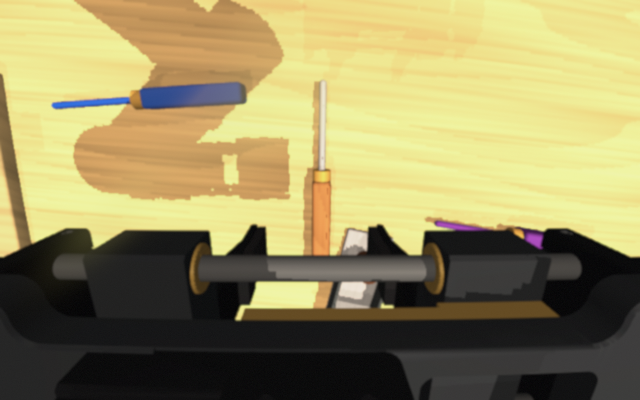

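Wrist view: the rod lies straight ahead, tip at (322,81), ferrule at (321,176), with the handle running down between the open fingers at (321,215).

Run:
```python
from h import *
m=camera_model('wrist'); s=sense(); R=np.array(s['ee_rot']);t=np.array(s['tcp_pos'])
for u,v in [(322.5,80.5),(321.5,182),(321,215),(321,250)]:
    p=onz(m,u,v,.026 if v>180 else .013); print(p.round(4),(R.T@(p-t)).round(4))
tip=onz(m,322.5,80.5,.013)
EOF=0
```

```text
[0.3857 0.2896 0.013 ] [0.1109 0.0074 0.239 ]
[0.4942 0.2987 0.026 ] [0.002  0.0066 0.2259]
[0.5333 0.3019 0.026 ] [-0.0372  0.0061  0.2259]
[0.5777 0.3062 0.026 ] [-0.0818  0.0063  0.2258]
```

Emit:
jog_arm(
  rows=[
    [[-0.005,0.0035,0.03,0],[-0.005,0.003,0.03,0],[0,0,0.03,0],[0,0,0.03,0],[0,0,0.025,0],[0,0,0.02,0],[0,0,0.009,0],[0,0,0.004,0],[0,0,0,0]],
  ],
)

```text
time_s: 4.65
tcp_pos: [0.5067, 0.3002, 0.0746]
ee_rot: [[-0.996, -0.091, 0.001], [-0.091, 0.996, 0.0], [-0.001, 0.0, -1.0]]
wrist_force: [-0.1, -0.6, 0.3]
gripper_width: 0.7
gripper_force: 0.0
```

Emit:
jog_arm(
  rows=[
    [[0,0,0,0],[0,0,0,0],[0,0,0,0],[0,0,0,0],[0,0,0,0],[0,0,0,0]],
  ],
  claw=0,
)

```text
time_s: 5.4
tcp_pos: [0.5064, 0.2999, 0.0743]
ee_rot: [[-0.996, -0.091, -0.0], [-0.091, 0.996, -0.0], [0.0, -0.0, -1.0]]
wrist_force: [-1.0, -1.0, 1.5]
gripper_width: 0.25
gripper_force: 30.0
```

Emit:
jog_arm(
  rows=[
    [[0,0,-0.01,0],[0,0,-0.03,0],[0,0,-0.04,0],[0,0,-0.04,0],[0,0,-0.04,0],[0,0,-0.04,0],[0,0,0,-0.12],[0,0,0,-0.17],[0,0,0,-0.17],[0,0,0,-0.17],[0,0,0,-0.17],[0,0,0,-0.17],[0,0,0,-0.17],[0,0,0,-0.17],[0,0,0,-0.169],[0.05,-0.011,0,0],[0.05,-0.011,0,0],[0.05,-0.011,0,0],[0.05,-0.011,0,0],[0,0,0,0]],
  ],
)

```text
time_s: 7.9
tcp_pos: [0.5503, 0.097, 0.2746]
ee_rot: [[-0.006, -1.0, -0.0], [-1.0, 0.006, -0.0], [0.0, 0.0, -1.0]]
wrist_force: [0.4, 0.8, -0.4]
gripper_width: 0.25
gripper_force: 30.0
```

Run:
```python
from h import *
s=sense();print(s['time_s'],s['joints'],s['tcp_pos'],s['ee_rot'],s['gripper_width'])
im,m=shot('wrist','w2.png')
im,m=shot('scene','s2.png')
c=cv2.imread('pics/s2.png')[80:220,160:330]
w=cv2.imread('pics/w2.png')
cv2.imwrite('pics/c2.png',np.hstack([cv2.resize(w[:260,180:480],(400,347)),cv2.resize(c,(400,347),interpolation=2)]))
```

```text
7.9 [ 2.66096229e+01  1.63984480e+01 -1.05534965e+01 -1.99141745e-03
 -6.30593787e+01 -2.69344798e+01] [0.55027838 0.09695129 0.27457593] [[-5.68553736e-03 -9.99983819e-01 -1.90574348e-04]
 [-9.99983835e-01  5.68554905e-03 -6.08169399e-05]
 [ 6.18994756e-05  1.90225490e-04 -9.99999980e-01]] 0.24954124125578747
```

View pics/w2.png

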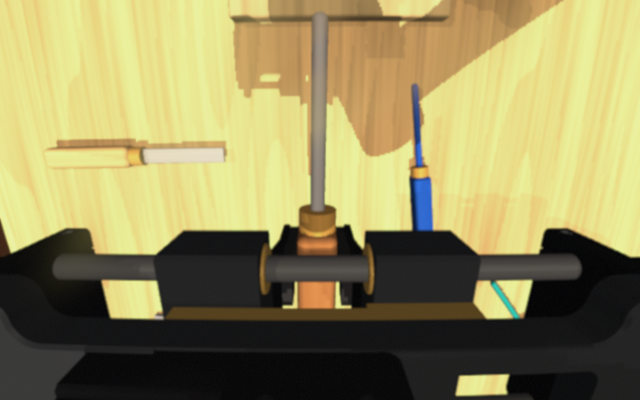

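Emit:
jog_arm(
  rows=[
    [[0,0,-0.04,0],[0,0,-0.04,0],[0,0,-0.04,0],[0.03,0,0,0],[0.03,0,0,0],[0.025,0,0,0],[0,0,0,0],[0,0,0,0]],
  ],
)

```text
time_s: 9.0
tcp_pos: [0.5502, 0.0161, 0.3943]
ee_rot: [[0.0, -1.0, 0.0], [-1.0, -0.0, 0.0], [-0.0, -0.0, -1.0]]
wrist_force: [0.2, 0.6, -1.6]
gripper_width: 0.248
gripper_force: 30.0
```

Run:
```python
from h import *
s=sense();print(s['time_s'],s['tcp_pos'],s['ee_rot'])
im,m=shot('wrist','w3.png'); im,m=shot('scene','s3.png')
w=cv2.imread('pics/w3.png')[:200,170:470]; c=cv2.imread('pics/s3.png')[90:200,180:330]
cv2.imwrite('pics/c3.png',np.vstack([cv2.resize(w,(450,300)),cv2.resize(c,(450,300),interpolation=2)]))
```

```text
9.0 [0.550188   0.01612316 0.39428132] [[ 3.55492488e-04 -9.99999926e-01  1.49482174e-04]
 [-9.99999844e-01 -3.55428159e-04  4.30153728e-04]
 [-4.30100566e-04 -1.49635067e-04 -9.99999896e-01]]
```

View pics/c3.png

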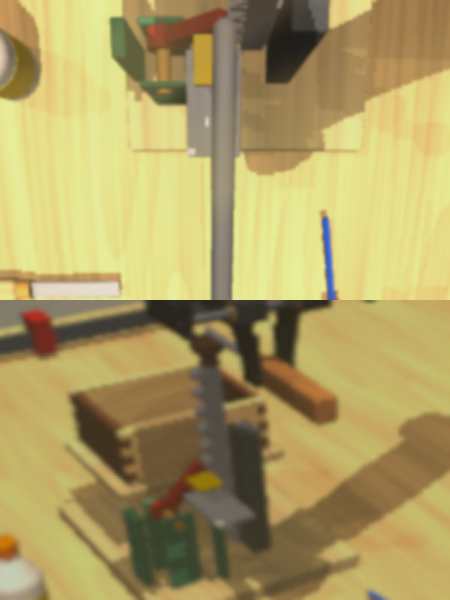

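Wrist view: ledge front edge from (295,103) to (329,103), yellow toe's left edge at u 299 and its outer edge at v 57, base front corners at (258,101) and (411,101).

Run:
```python
from h import *
m=camera_model('wrist')
im=cv2.imread('pics/w3.png');hsv=cv2.cvtColor(im,cv2.COLOR_BGR2HSV)
k=cv2.inRange(hsv[:100,280:340],(18,150,100),(26,255,255));ys,xs=np.where(k);print('toe px',np.percentile(xs+280,[1,5,95,99]),np.percentile(ys,[1,5,95,99]),hsv[45,305],hsv[90,300])
for n,u,v,z in [('ledgeL',294.7,103,.126),('ledgeR',329,103.5,.126),('toeL',299,57.3,.1425),('baseL',258,100.7,.02),('baseR',410.7,100.3,.02),('tip',319,12,.33)]: print(n,onz(m,u,v,z).round(4))
# scene+top toe triangulation
def yel(f,box):
    h=cv2.cvtColor(cv2.imread(f),cv2.COLOR_BGR2HSV);x,y,w,hh=box
    k=cv2.inRange(h[y:y+hh,x:x+w],(24,200,120),(34,255,255)) ;q=cv2.moments(k,True);return q['m10']/q['m00']+x,q['m01']/q['m00']+y,q['m00']
a=yel('pics/s0.png',(235,145,30,25));b=yel('pics/t0.png',(425,170,30,30));print(a,b)
ms,mt=camera_model('scene'),camera_model('top')
print('toe',tri(ray(ms,*a[:2]),ray(mt,*b[:2])))
# knob: scene top (249,104.5), top (466,186)
p=tri(ray(ms,249,104.5),ray(mt,466,186));print('knob',p)
```

```text
toe px [280. 281. 310. 310.] [22. 23. 54. 56.] [ 22 180 195] [ 20  50 157]
ledgeL [ 0.5752 -0.0707  0.126 ]
ledgeR [ 0.5343 -0.0702  0.126 ]
toeL [ 0.5684 -0.1183  0.1425]
baseL [ 0.6392 -0.0784  0.02  ]
baseR [ 0.4039 -0.0794  0.02  ]
tip [ 0.5482 -0.1052  0.33  ]
(247.40816326530611, 156.10204081632654, 49.0) (439.2330097087379, 185.05825242718447, 103.0)
toe (array([ 0.55552864, -0.13754749,  0.14103169]), np.float64(0.00123884022571982))
knob (array([ 0.52257395, -0.16145454,  0.29433359]), np.float64(0.0018800074231723994))
```

Toe at about (0.554, -0.137), ledge point at (0.553, -0.0955), rod tip 0.121 ahead of the TCP. I lower the rod above the ledge, just outside the toe.

Emit:
jog_arm(
  rows=[
    [[0.003,-0.004,0.02,0],[0,0,0.04,0],[0,0,0.04,0],[0,0,0.04,0],[0,0,0.03,0],[0,0,0.018,0],[0,0,0.008,0],[0,0,0.002,0],[0,0,0,0],[0,0,0,0]],
  ],
)

```text
time_s: 10.35
tcp_pos: [0.5546, 0.0121, 0.1971]
ee_rot: [[-0.001, -1.0, 0.002], [-1.0, 0.001, 0.0], [-0.0, -0.002, -1.0]]
wrist_force: [0.0, 0.1, -1.9]
gripper_width: 0.247
gripper_force: 30.0
```

Emit:
jog_arm(
  rows=[
    [[0,0,0.001,0],[0,0,0.001,0],[0,0,0.001,0],[0,0,0,0]],
  ],
)

```text
time_s: 10.85
tcp_pos: [0.5541, 0.0119, 0.1931]
ee_rot: [[-0.001, -1.0, -0.0], [-1.0, 0.001, -0.0], [0.0, 0.0, -1.0]]
wrist_force: [0.6, 0.5, -1.2]
gripper_width: 0.252
gripper_force: 30.0
```

Emit:
jog_arm(
  rows=[
    [[0,0,0.001,0],[0,0,0,0]],
  ],
)

```text
time_s: 11.1
tcp_pos: [0.5542, 0.0119, 0.1922]
ee_rot: [[-0.001, -1.0, -0.0], [-1.0, 0.001, -0.0], [0.0, 0.0, -1.0]]
wrist_force: [-0.0, -0.2, -1.7]
gripper_width: 0.248
gripper_force: 30.0
```

Run:
```python
from h import *
s=sense();print(s['time_s'],s['tcp_pos'],s['moment'],s['wrist_force'])
im,m=shot('scene','s4.png');shot('wrist','w4.png')
w=cv2.imread('pics/w4.png')[:200,170:470]; c=cv2.imread('pics/s4.png')[120:200,200:320]
cv2.imwrite('pics/c4.png',np.vstack([cv2.resize(w,(450,300)),cv2.resize(c,(450,300),interpolation=2)]))
```

```text
11.1 [0.55417172 0.01194995 0.19215724] [ 0.03435542 -0.07763015  0.01395966] [-0.03125223 -0.20560593 -1.65470493]
```

View pics/c4.png

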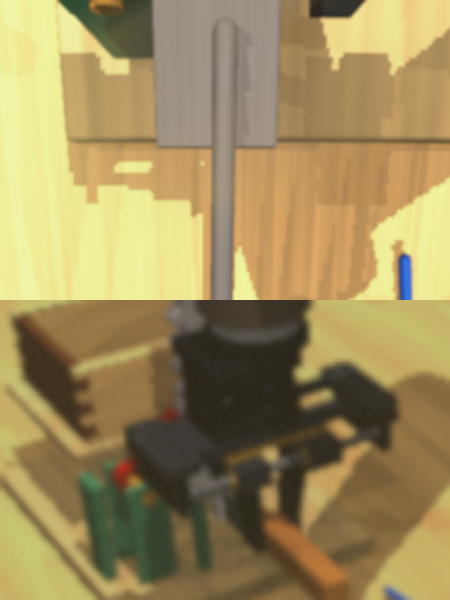

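The rod sits over the middle of the ledge with its tip at crop (224,20), just outside the toe and almost touching. I lower until it touches.

Emit:
jog_arm(
  rows=[
    [[0,0,0.001,0],[0,0,0,0],[0,0,0,0]],
  ],
)

```text
time_s: 11.58
tcp_pos: [0.5542, 0.012, 0.1913]
ee_rot: [[-0.001, -1.0, -0.0], [-1.0, 0.001, -0.0], [0.0, 0.0, -1.0]]
wrist_force: [-0.7, -0.8, -1.4]
gripper_width: 0.255
gripper_force: 30.0
```

Emit:
jog_arm(
  rows=[
    [[0,0,0.001,0],[0,0,0,0],[0,0,0,0]],
  ],
)

```text
time_s: 11.95
tcp_pos: [0.5543, 0.012, 0.1905]
ee_rot: [[-0.001, -1.0, 0.0], [-1.0, 0.001, 0.0], [-0.0, -0.0, -1.0]]
wrist_force: [-0.6, 0.3, 0.7]
gripper_width: 0.252
gripper_force: 29.9
```

Touch at TCP z of about 0.191. I raise 1.8 mm and slide the tip under the toe.

Emit:
jog_arm(
  rows=[
    [[0,0,-0.0018,0],[0,0,0,0],[0.004,0,0,0],[0.004,0,0,0],[0.004,0,0,0],[0.004,0,0,0],[0,0,0,0]],
  ],
)

```text
time_s: 12.82
tcp_pos: [0.5542, -0.0044, 0.192]
ee_rot: [[-0.002, -1.0, -0.0], [-1.0, 0.002, -0.0], [0.0, 0.0, -1.0]]
wrist_force: [-0.2, -0.2, -0.9]
gripper_width: 0.245
gripper_force: 30.0
```

Emit:
jog_arm(
  rows=[
    [[0.004,0,0,0],[0.004,0,0,0],[0.004,0,0,0],[0.004,0,0,0],[0.004,0,0,0],[0,0,0,0]],
  ],
)

```text
time_s: 13.58
tcp_pos: [0.5542, -0.0243, 0.192]
ee_rot: [[-0.001, -1.0, -0.0], [-1.0, 0.001, 0.0], [-0.0, 0.0, -1.0]]
wrist_force: [0.1, 0.2, -0.7]
gripper_width: 0.25
gripper_force: 30.0
```

Emit:
jog_arm(
  rows=[
    [[0,0,-0.002,0],[0,0,-0.002,0],[0,0,-0.002,0],[0,0,0,0],[0,0,0,0]],
  ],
)

```text
time_s: 14.2
tcp_pos: [0.5543, -0.0239, 0.1979]
ee_rot: [[-0.001, -1.0, 0.0], [-1.0, 0.001, 0.0], [-0.0, -0.0, -1.0]]
wrist_force: [0.4, 0.8, -2.5]
gripper_width: 0.244
gripper_force: 30.0
```

Run:
```python
from h import *
s=sense();print(s['time_s'],s['tcp_pos'],s['moment'],s['wrist_force'])
a=np.array([-44,28.5]);t=0
# circle about pivot, tool y=-world x, tool z=-up
p=a
for th in np.arange(0.1,1.36,.1):
    c,s_=np.cos(th),np.sin(th);q=np.array([a[0]*c+a[1]*s_,-a[0]*s_+a[1]*c]);print(round(th,2),q.round(1),'step y,z',(-(q-p)).round(1));p=q
```

```text
14.2 [ 0.55425289 -0.02393775  0.1979261 ] [ 0.23092897 -0.2695533   0.0602548 ] [ 0.35989427  0.77485148 -2.52385438]
0.1 [-40.9  32.8] step y,z [-3.1 -4.3]
0.2 [-37.5  36.7] step y,z [-3.5 -3.9]
0.3 [-33.6  40.2] step y,z [-3.8 -3.6]
0.4 [-29.4  43.4] step y,z [-4.2 -3.2]
0.5 [-25.   46.1] step y,z [-4.5 -2.7]
0.6 [-20.2  48.4] step y,z [-4.7 -2.3]
0.7 [-15.3  50.1] step y,z [-4.9 -1.8]
0.8 [-10.2  51.4] step y,z [-5.1 -1.3]
0.9 [-5.  52.2] step y,z [-5.2 -0.8]
1.0 [ 0.2 52.4] step y,z [-5.2 -0.2]
1.1 [ 5.4 52.1] step y,z [-5.2  0.3]
1.2 [10.6 51.3] step y,z [-5.2  0.8]
1.3 [15.7 50. ] step y,z [-5.1  1.3]
```

The moment shows the toe riding on the rod, so I follow the pawl's arc.

Emit:
jog_arm(
  rows=[
    [[0,-0.002,-0.002,0],[0,-0.0035,-0.004,0],[0,-0.004,-0.0037,0],[0,-0.0042,-0.0034,0],[0,-0.0045,-0.003,0],[0,-0.0047,-0.0025,0],[0,0,0,0]],
  ],
)

```text
time_s: 15.08
tcp_pos: [0.5776, -0.0243, 0.2173]
ee_rot: [[-0.001, -1.0, 0.001], [-1.0, 0.001, -0.001], [0.001, -0.001, -1.0]]
wrist_force: [-0.0, -0.1, -0.7]
gripper_width: 0.253
gripper_force: 30.0
```

Run:
```python
from h import *
s=sense();print(s['time_s'],s['tcp_pos'],s['moment'],s['wrist_force'])
shot('scene','s5.png');shot('wrist','w5.png');shot('top','t5.png')
w=cv2.imread('pics/w5.png')[:150,220:420]; c=cv2.imread('pics/s5.png')[120:200,200:320];t=cv2.imread('pics/t5.png')[140:240,400:533]
cv2.imwrite('pics/c5.png',np.vstack([np.hstack([cv2.resize(w,(400,300)),cv2.resize(t,(400,300),interpolation=2)]),cv2.resize(c,(800,300),interpolation=2)]))
```

```text
15.075 [ 0.57764222 -0.02426344  0.21726182] [ 0.04382762 -0.00814401 -0.01398837] [-0.03759914 -0.05265881 -0.72716158]
```

View pics/c5.png

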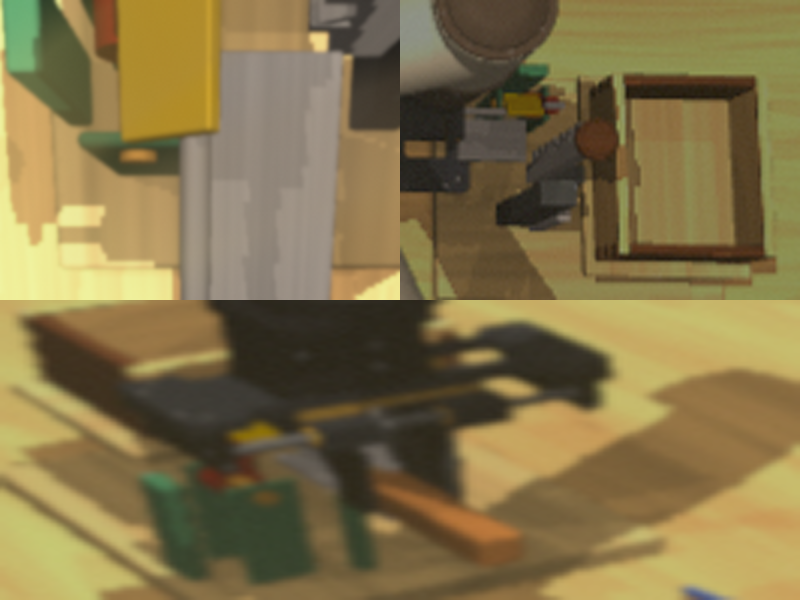

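The toe is lifted to about 0.75 rad and leaning on the rod, which is under its -x edge at wrist crop (205,140). I follow through past the balance point.

Emit:
jog_arm(
  rows=[
    [[0,-0.005,-0.0018,0],[0,-0.005,-0.0013,0],[0,-0.0055,-0.0005,0],[0,-0.0055,0,0],[0,-0.0055,0,0],[0,-0.005,0,0],[0,0,0,0],[0,0,0,0]],
  ],
)

```text
time_s: 16.23
tcp_pos: [0.6086, -0.0241, 0.2204]
ee_rot: [[-0.001, -1.0, 0.0], [-1.0, 0.001, -0.0], [0.0, -0.0, -1.0]]
wrist_force: [0.6, -0.7, -1.5]
gripper_width: 0.248
gripper_force: 30.0
```

Run:
```python
from h import *
s=sense();print(s['time_s'],s['tcp_pos'],s['moment'],s['wrist_force'])
shot('scene','s6.png');shot('wrist','w6.png');shot('top','t6.png')
w=cv2.imread('pics/w6.png')[:150,220:420]; c=cv2.imread('pics/s6.png')[120:200,200:320];t=cv2.imread('pics/t6.png')[140:240,400:533]
cv2.imwrite('pics/c6.png',np.vstack([np.hstack([cv2.resize(w,(400,300)),cv2.resize(t,(400,300),interpolation=2)]),cv2.resize(c,(800,300),interpolation=2)]))
```

```text
16.225 [ 0.60860181 -0.02408889  0.22036705] [ 0.01989247 -0.01764145  0.03344405] [ 0.57952273 -0.71928796 -1.46332254]
```

View pics/c6.png

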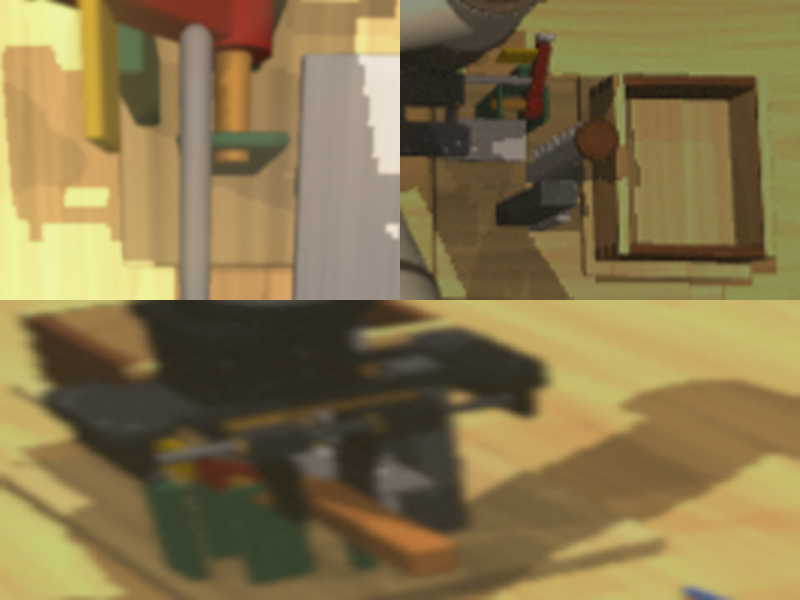

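The pawl lies right over backwards: red arm at top crop (540,75), toe at its far side, nothing on the rod. I withdraw and lay the rod on free bench.

Emit:
jog_arm(
  rows=[
    [[-0.005,0,-0.004,0],[-0.02,0,-0.004,0],[-0.035,0,0,0],[-0.045,0.016,0,0],[-0.045,0.02,0,0],[-0.03,0.02,0.01,0],[-0.015,0.016,0.03,0],[0,0.006,0.03,0],[0,0,0.03,0],[0,0,0.025,0],[0,0,0.014,0],[0,0,0.008,0],[0,0,0.003,0],[0,0,0,0],[0,0,0,0]],
  ],
)

```text
time_s: 18.25
tcp_pos: [0.5312, 0.1712, 0.079]
ee_rot: [[-0.001, -1.0, 0.001], [-1.0, 0.001, 0.001], [-0.001, -0.001, -1.0]]
wrist_force: [0.1, 0.1, -2.6]
gripper_width: 0.252
gripper_force: 30.0
```

Emit:
jog_arm(
  rows=[
    [[0,0,0.002,0],[0,0,0.002,0],[0,0,0.0005,0],[0,0,0,0],[0,0,0,0]],
  ],
)

```text
time_s: 18.88
tcp_pos: [0.5309, 0.171, 0.0744]
ee_rot: [[-0.001, -1.0, 0.0], [-1.0, 0.001, 0.0], [-0.0, -0.0, -1.0]]
wrist_force: [-2.7, -0.6, 5.6]
gripper_width: 0.252
gripper_force: 30.0
```

Emit:
jog_arm(
  rows=[
    [[0,0,0,0],[0,0,0,0],[0,0,0,0],[0,0,0,0]],
  ],
  claw=0.6,
)

```text
time_s: 19.38
tcp_pos: [0.5308, 0.171, 0.0736]
ee_rot: [[-0.001, -1.0, -0.0], [-1.0, 0.001, -0.0], [0.0, 0.0, -1.0]]
wrist_force: [-1.1, 0.3, 0.2]
gripper_width: 0.575
gripper_force: 0.0
```

Emit:
jog_arm(
  rows=[
    [[0,0,-0.01,0],[0,0,-0.03,0],[0,0,-0.05,0],[0,0,-0.06,0],[0,0,-0.06,0],[0,0,-0.06,0],[0,0,-0.05,0],[0,0,0,0],[0,0,0,0]],
  ],
)

```text
time_s: 20.5
tcp_pos: [0.5302, 0.1708, 0.3937]
ee_rot: [[-0.001, -1.0, -0.001], [-1.0, 0.001, 0.0], [-0.0, 0.001, -1.0]]
wrist_force: [-0.2, -0.5, -1.3]
gripper_width: 0.599
gripper_force: 0.0
```

Run:
```python
from h import *
s=sense();print(s['time_s'],s['tcp_pos'],s['joints'])
a,ms=shot('scene','s7.png');b,mt=shot('top','t7.png')
def kn(f,box):
    h=cv2.cvtColor(cv2.imread(f),cv2.COLOR_BGR2HSV);x,y,w,hh=box;r=h[y:y+hh,x:x+w]
    return r
r=lambda i,x,y,w,h:cv2.resize(cv2.imread(i)[y:y+h,x:x+w],(400,300),interpolation=cv2.INTER_CUBIC)
cv2.imwrite('pics/c7.png',np.vstack([np.hstack([r('pics/s7.png',190,95,120,90),r('pics/t7.png',400,140,133,100)]),np.hstack([r('pics/s7.png',160,180,320,200),r('pics/t7.png',250,80,240,180)])]))
```

```text
20.5 [0.5301549  0.17076652 0.39365479] [ 3.45094007e+01  1.22597438e+01  1.03717364e+00 -4.00966906e-02
 -7.87905687e+01 -3.45663991e+01]
```

View pics/c7.png

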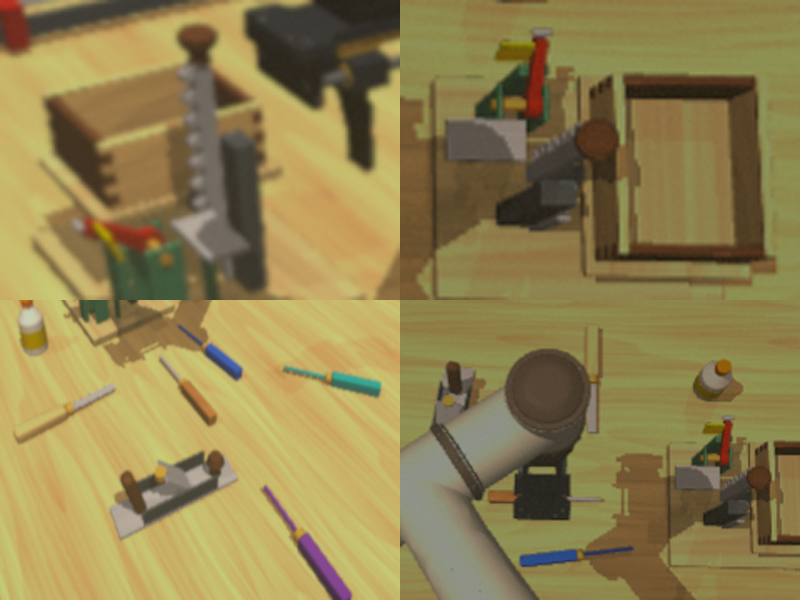

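The rod lies flat at top crop (545,497), the pawl stays over, and the other tools are where they were. The knob top is near (0.5226, -0.161, 0.294). I close the fingers and go above it.

Emit:
jog_arm(
  rows=[
    [[0.02,0.002,-0.005,0],[0.045,0.002,-0.005,0],[0.05,0.002,0,0],[0.05,0.0015,0,0],[0.05,0,0,0],[0.05,0,0,0],[0.04,0,0,0],[0.02,0,0,0],[0.007,0,0,0],[0,0,0.01,0],[0,0,0.01,0],[0,0,0.006,0],[0,0,0,0],[0,0,0,0]],
  ],
  claw=0,
)

```text
time_s: 22.35
tcp_pos: [0.5231, -0.1608, 0.3781]
ee_rot: [[-0.0, -1.0, 0.001], [-1.0, 0.0, -0.0], [0.0, -0.001, -1.0]]
wrist_force: [0.3, -0.0, 1.0]
gripper_width: 0.003
gripper_force: 0.0
```

Emit:
jog_arm(
  rows=[
    [[0,0,0.0025,0],[0,0,0.0025,0],[0,0,0.0025,0],[0,0,0.0025,0],[0,0,0.0025,0],[0,0,0.0025,0],[0,0,0.0025,0]],
  ],
)

```text
time_s: 23.22
tcp_pos: [0.5229, -0.1611, 0.3603]
ee_rot: [[-0.001, -1.0, 0.0], [-1.0, 0.001, -0.0], [0.0, -0.0, -1.0]]
wrist_force: [-0.8, 1.0, 3.0]
gripper_width: 0.006
gripper_force: 1.8
```

Run:
```python
from h import *
s=sense();print(s['time_s'],s['tcp_pos'],s['wrist_force'],s['moment'],s['gripper_width'])
shot('scene','s8.png');shot('top','t8.png')
r=lambda i,x,y,w,h:cv2.resize(cv2.imread(i)[y:y+h,x:x+w],(400,300),interpolation=cv2.INTER_CUBIC)
cv2.imwrite('pics/c8.png',np.hstack([r('pics/s8.png',190,65,160,120),r('pics/t8.png',400,140,133,100)]))
```

```text
23.225 [ 0.52293185 -0.16106065  0.36031503] [-0.775142    1.02141887  3.02046851] [0.30713865 0.23548078 0.06118619] 0.005746767625043477
```

View pics/c8.png

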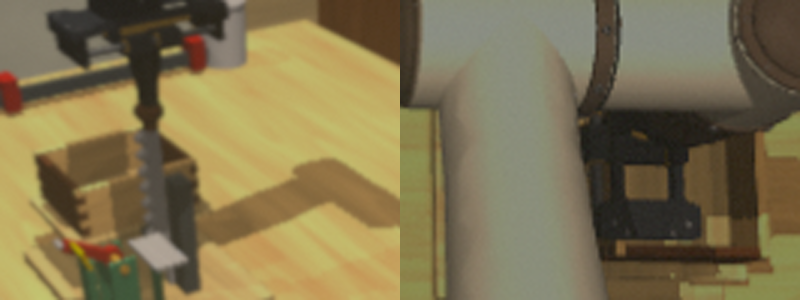

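Closed fingers are centred on the knob top, at crop (150,110), and just touching. I push down at 20 mm/s.

Emit:
jog_arm(
  rows=[
    [[0,0,0.0025,0],[0,0,0.0025,0],[0,0,0.0025,0],[0,0,0.0025,0],[0,0,0.0025,0],[0,0,0.0025,0],[0,0,0.0025,0],[0,0,0.0025,0],[0,0,0.0025,0],[0,0,0.0025,0],[0,0,0.0025,0],[0,0,0.0025,0]],
  ],
)

```text
time_s: 24.82
tcp_pos: [0.5229, -0.161, 0.3301]
ee_rot: [[-0.001, -1.0, 0.0], [-1.0, 0.001, -0.0], [0.0, -0.0, -1.0]]
wrist_force: [-0.7, 0.2, 3.7]
gripper_width: 0.002
gripper_force: 2.0
```

Emit:
jog_arm(
  rows=[
    [[0,0,0.0025,0],[0,0,0.0025,0],[0,0,0.0025,0],[0,0,0.0025,0],[0,0,0.0025,0],[0,0,0.0025,0],[0,0,0.0025,0],[0,0,0.0025,0],[0,0,0.0025,0]],
  ],
)

```text
time_s: 25.95
tcp_pos: [0.5229, -0.161, 0.3076]
ee_rot: [[-0.001, -1.0, 0.0], [-1.0, 0.001, -0.0], [0.0, -0.0, -1.0]]
wrist_force: [-0.8, 0.2, 4.7]
gripper_width: 0.003
gripper_force: 2.2
```

Expected home is TCP z of about 0.2957, so I slow down.

Emit:
jog_arm(
  rows=[
    [[0,0,0.0015,0],[0,0,0.0015,0],[0,0,0.0015,0],[0,0,0.001,0],[0,0,0.001,0],[0,0,0.001,0],[0,0,0.0005,0],[0,0,0.0005,0],[0,0,0.0005,0]],
  ],
)

```text
time_s: 27.08
tcp_pos: [0.5229, -0.161, 0.2987]
ee_rot: [[-0.001, -1.0, 0.0], [-1.0, 0.001, -0.0], [0.0, -0.0, -1.0]]
wrist_force: [-0.1, 0.1, 3.4]
gripper_width: 0.005
gripper_force: 1.9
```

Emit:
jog_arm(
  rows=[
    [[0,0,0.0005,0],[0,0,0.0005,0],[0,0,0.0005,0],[0,0,0.0005,0]],
  ],
)

```text
time_s: 27.58
tcp_pos: [0.523, -0.161, 0.2967]
ee_rot: [[-0.001, -1.0, 0.0], [-1.0, 0.001, -0.0], [0.0, -0.0, -1.0]]
wrist_force: [-0.8, -0.9, 3.7]
gripper_width: 0.005
gripper_force: 1.9
```

Emit:
jog_arm(
  rows=[
    [[0,0,0.0003,0],[0,0,0.0003,0],[0,0,0.0003,0]],
  ],
)

```text
time_s: 27.95
tcp_pos: [0.523, -0.161, 0.2962]
ee_rot: [[-0.001, -1.0, 0.0], [-1.0, 0.001, -0.0], [0.0, -0.0, -1.0]]
wrist_force: [-0.9, -0.1, 5.9]
gripper_width: 0.01
gripper_force: 3.0
```

Emit:
jog_arm(
  rows=[
    [[0,0,0.0003,0],[0,0,0.0003,0]],
  ],
)

```text
time_s: 28.2
tcp_pos: [0.5229, -0.161, 0.2961]
ee_rot: [[-0.001, -1.0, 0.001], [-1.0, 0.001, -0.0], [0.0, -0.001, -1.0]]
wrist_force: [-2.2, 1.0, 7.3]
gripper_width: 0.008
gripper_force: 4.0
```

Emit:
jog_arm(
  rows=[
    [[0,0,0.0003,0],[0,0,0.0003,0]],
  ],
)

```text
time_s: 28.45
tcp_pos: [0.5229, -0.161, 0.2961]
ee_rot: [[-0.001, -1.0, 0.001], [-1.0, 0.001, -0.001], [0.001, -0.001, -1.0]]
wrist_force: [-3.1, 2.0, 10.8]
gripper_width: 0.006
gripper_force: 5.1
```

The TCP has stopped at 0.2961 while the force climbs, so the lift is at its bottom stop. I retreat upward and away, then look.

Emit:
jog_arm(
  rows=[
    [[0,0,-0.002,0],[0,0,-0.005,0],[0,0,-0.02,0],[0,0,-0.03,0],[0,0,-0.03,0],[-0.03,-0.02,0,0],[-0.05,-0.03,0,0],[-0.06,0,0,0],[-0.06,0,0,0],[-0.06,0,0,0],[-0.06,0,0,0],[-0.03,0,0,0],[0,0,0,0],[0,0,0,0]],
  ],
)

```text
time_s: 30.2
tcp_pos: [0.5732, 0.1886, 0.3812]
ee_rot: [[-0.001, -1.0, -0.001], [-1.0, 0.001, -0.001], [0.001, 0.001, -1.0]]
wrist_force: [0.9, -0.5, 0.2]
gripper_width: 0.006
gripper_force: 0.0
```

Run:
```python
from h import *
s=sense();print(s['time_s'],s['tcp_pos'],s['wrist_force'])
shot('scene','s9.png');shot('top','t9.png')
r=lambda i,x,y,w,h:cv2.resize(cv2.imread(i)[y:y+h,x:x+w],(400,300),interpolation=cv2.INTER_CUBIC)
cv2.imwrite('pics/c9.png',np.vstack([np.hstack([r('pics/s9.png',190,95,120,90),r('pics/t9.png',400,140,133,100)]),np.hstack([r('pics/s9.png',160,180,320,200),r('pics/t9.png',250,80,240,180)])]))
ms=camera_model('scene');print(proj(ms,[.5229,-.161,.226]))
```

```text
30.2 [0.57317895 0.18856975 0.38115061] [ 0.87395443 -0.45286659  0.22527812]
[250.94172327 125.76257986]
```

View pics/c9.png

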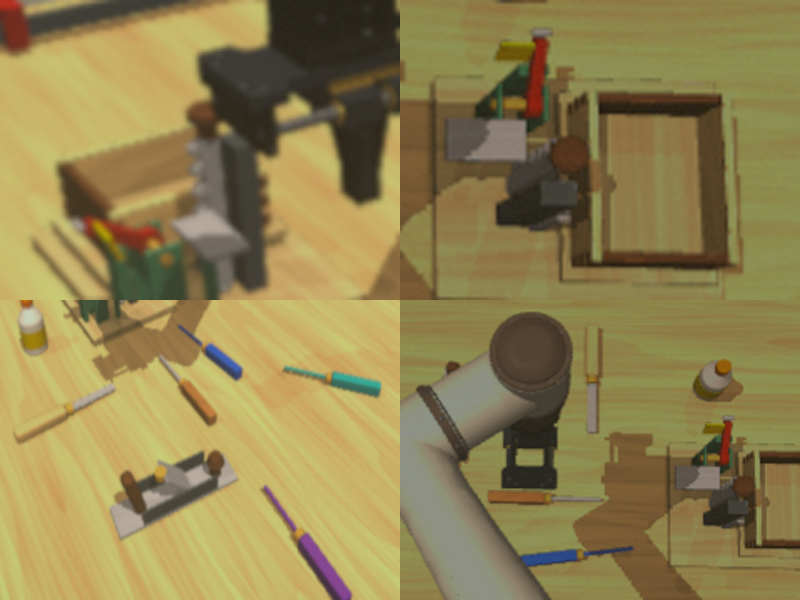

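The lift is home: the knob shows at scene (251,128) and a home knob would project to about (251,126). The pawl stays back, the rod lies flat, and the other tools haven't moved.

```bash
python3 -c "
from station import finish_job;print(finish_job())"
```

```text
the job is handed in; nothing more can be done
None
```

The job is handed in at about 30 s: the pawl was flicked right over with the rod and stayed clear, the lift was pushed down to its bottom stop, and the rod lies flat on the bench with the other tools undisturbed.

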